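# Set out the imaging tray beside the microscope

## Robot

A 6-joint arm with a two-finger parallel gripper is mounted at the origin on the work surface. World frame = base frame: x ahead of the robot, y to its left, z up, the work surface at z = 0. Lengths are in m, angles in rad, forces in N, time in s.
With the tool pointing down it reaches from about 0.275 to 0.975 m from the base axis. Payload 8.4 kg.
Tool frame: the origin (TCP) lies midway between the tips of the shut fingers; the grasp point (between the pads) lies 19 mm behind it (manip.pinch_z is the distance from the TCP to the grasp point, in m); z points along the fingers, y is the line along which they close (so a half turn about z gives the same grasp; the last joint's range is limited). The gripper opens to 92 mm and grips with 3 to 60 N. Pads are 20 mm wide; open, the fingers measure 128 mm over their backs; the gripper's body (75 mm by 189 mm) begins 69 mm behind the grasp point.
Start: joints at [-1.143, 0.353, 1.633, -0, 1.155, -0.002], TCP at [0.26, -0.568, 0.215] pointing down, gripper open.
Joint ranges: [-2.63, 2.63], [-0.92, 2.1], [0.06, 2.66], [-1.3, 4.44], [0, 2.69], [-3.02, 3.02]. Speed limits (rad/s): [2.22, 2.22, 2.79, 3.14, 3.14, 3.14].

## Interface

Orientations are given as [roll, pitch, yaw] about the fixed x, y, z axes, in that order (R = Rz(yaw) Ry(pitch) Rx(roll)).
In Python, from cell import manip gives the robot as it stands.
- The arm moves only by the tool carry_out, never from a script. Its argument "motion" is a list of rows, each a list of 7 numbers: the turn, a rotation vector about the tool's x, y, z in degrees, then the shift along the tool's x, y, z in mm, then the opening, from 0 (shut) to 1 (fully open). In form: [[rx, ry, rz, tx, ty, tz, hand], ...]. A call has 1 to 10 rows; each row shifts and turns the commanded pose from where the row before left it, along the tool's axes as they then stand; what a row does not reach is not made up. A row lasts 1/12 s, in which the tool goes at most 41.7 mm and 7.16 degrees, less where a joint would pass 70% of its speed; a pose out of reach is approached as far as the arm can. A call is refused whole if a number of a shift passes 41.7 or a number of a turn 7.16, either way. A call with a gripper value outside its range is refused whole. The fingers move at their own pace and stop on an object; the grip force is fixed at half the most. Time passes only in rows, so rows that do not move let the fingers close. It gives the time, the measured TCP pose, the force, the opening and the grip force at its end, in the units of the state.
- manip.observe(): the state, without advancing time (a new reading comes with each control period).
- manip.snapshot(name): name is "scene" or "side" or "wrist"; returns (picture, depth): 384x512x3 uint8, red, green, blue; 384x512 float32, m along the optical axis (not along the pixel's ray), 0 where there is no reading.
- manip.get_calibration(name): a dict with "camera_matrix" (3x3 intrinsics, pixels), "eye" and "orientation" of the camera in the world. Camera axes: x right, y down, z forward; pixel columns grow to the right and rows downward; lengths in m; the calibration is good to about 2 mm. A picture is of the moment at which its call begins: read the wrist's pose just before it. get_calibration takes no time and is no camera call; for the wrist camera it gives the pose at the moment of the call.
- manip.finish_job(): hands the job in; it is judged then, once.
The state is a dict: "clock": time; "q": joint angles; "joint_velocities": joint speeds; "effort": joint torques, N m; "tcp_pos": TCP position; "ee_rot": TCP orientation; "wrist_force": force on the tool from outside, world axes, zero at the start; "wrist_torque": the same for the moment, N m; "finger_gap": finger opening in m; "gripper_force": force on a finger pad.
Only numpy, scipy, OpenCV 4.12 (cv2) and the standard library are available. Lean on these libraries where they do the work, as an engineer would, in place of code of your own. Each camera call takes 0.05 s, during which the arm holds its last target. There are 200 camera calls.

## Task

Set out the imaging tray to match its printed template: the large dish in the circle, the filter cube squarely in the square and the slide case lengthwise in the long rectangle. Stack the small dish centrally on top of the large one, and stand the objective upright on the tray midway between the large dish and the cube, in line with them. Keep both dishes level all the while, and leave everything standing still.

Things in the scene. Friction and masses are not known exactly. Their poses are not given: they have to be found in the camera images.
- tray: Fixed grey tray, 240 (x) x 260 (y) mm, with a white printed sheet on its floor. Origin: centre of its underside, on the bench. The floor is flat, 8 mm above the bench; a rim 6 mm wide around it stands 12 mm above the bench (4 mm above the floor). Its x axis points roughly away from the robot, z up.
- round_outline: Dark circle drawn on the tray's sheet, 68 mm outer diameter: place of the large dish. Origin: its centre, on the tray floor (8 mm above the bench). Printed, nothing to feel. The centres of the three outlines form a triangle with sides of 136 mm; which outline is at which corner changes from start to start.
- square_outline: Dark square drawn on the tray's sheet, 44 x 44 mm, its sides along its own x and y axes: place of the filter cube. Origin: its centre, on the tray floor. Printed, nothing to feel.
- long_outline: Dark rectangle drawn on the tray's sheet, 38 mm (its x) x 88 mm (its y): place of the slide case. Origin: its centre, on the tray floor. Printed, nothing to feel.
- large_dish: Loose closed round culture dish of frosted pale plastic, 60 mm diameter, 16 mm high, flat lid, about 40 g; lid and base are one rigid piece. Origin: centre of its underside, z up.
- small_dish: Loose closed round culture dish of frosted pale plastic, 35 mm diameter, 12 mm high, about 15 g; one rigid piece. Origin: centre of its underside, z up.
- filter_cube: Loose aluminium microscope filter cube, 36 x 36 x 34 mm high, with a dark round window in its top and in one side; its sides lie along its x and y axes. About 90 g. Origin: centre of its underside, z up. Any side may face any way.
- slide_case: Loose grey plastic case for microscope slides, lying flat, 30 mm (its x) x 80 mm (its y, its length) x 22 mm high, a paper label on top, about 70 g. Origin: centre of its underside, z up. Either end may face either way.
- objective: Loose steel microscope objective standing upright on its wide end: a barrel 32 mm in diameter up to 32 mm height, then 27 mm diameter up to 46 mm and a 20 mm thread up to its top at 52 mm. About 120 g. Origin: centre of its underside, z up.
There are look-alikes about, which are no part of the job. What is shaped like the filter_cube but red or yellow is not meant.

How it is judged:
By the outcome, as a careful person would: the job done as asked, in the order asked, and still so for the second after the job is handed in, with the robot touching nothing.
It also fails if it takes over 128 s, if anything falls off the work surface, if the arm or the gripper's body presses on something with over 40 N, if the wrist force passes 120 N, or if a joint passes its speed limit or range.

## Working session

There is one attempt and no reset: what is moved stays moved. The work goes in short steps, Python scripts to look and compute and a tool call to move; the robot and the scene stay as the last step left them, time stands still between calls to the robot, and variables do not carry over. Pictures are saved under pics/ and viewed, at most 14 in all, crops included, and the job is handed in when it is done.

Besides the shell and the picture viewer there is one more tool, called after "Call:" by a JSON object that holds its "method" and its "body". carry_out: Moves the arm, as the interface text tells. Its arguments: {"type":"object","properties":{"motion":{"type":"array"}},"required":["motion"]}

```bash
ls; mkdir -p pics; python3 - <<'E'
from cell import manip
import cv2,numpy as np
for n in ["scene","side","wrist"]:
    c=manip.get_calibration(n); p,d=manip.snapshot(n)
    np.savez(f"pics/{n}0.npz",p=p,d=d,K=c["camera_matrix"],e=c["eye"],o=c["orientation"])
    cv2.imwrite(f"pics/{n}0.png",p[:,:,::-1]); print(n,c)
a=[cv2.imread(f"pics/{n}0.png") for n in ["scene","side"]]
cv2.imwrite("pics/both0.png",cv2.resize(np.hstack(a),(800,300)))
s=manip.observe();print(s)
print(manip.pinch_z)
E
```

```text
pics
scene {'camera_matrix': array([[496.4269739 ,   0.        , 252.39704733],
       [  0.        , 496.4269739 , 191.23769799],
       [  0.        ,   0.        ,   1.        ]]), 'eye': array([ 1.13550246, -0.91308909,  0.76005918]), 'orientation': array([-2.16209997,  0.02513616,  0.52525993])}
side {'camera_matrix': array([[372.2661542 ,   0.        , 266.3982922 ],
       [  0.        , 372.2661542 , 194.34914102],
       [  0.        ,   0.        ,   1.        ]]), 'eye': array([0.31738786, 0.4480241 , 0.67868623]), 'orientation': array([-2.43903854,  0.01343988, -2.668941  ])}
wrist {'camera_matrix': array([[296.99243992,   0.        , 256.32344427],
       [  0.        , 296.99243992, 194.49476788],
       [  0.        ,   0.        ,   1.        ]]), 'eye': array([ 0.32031562, -0.53965055,  0.38455494]), 'orientation': array([ 2.90165925e+00,  1.09499122e-03, -1.14127035e+00])}
{'clock': 0.15, 'q': array([-1.14337220e+00,  3.53520578e-01,  1.63398012e+00, -4.31876842e-05,
        1.15519454e+00, -2.38476290e-03]), 'joint_velocities': array([-0.00041333, -0.00168288, -0.00179359,  0.00144046,  0.000104  ,
       -0.00184429]), 'effort': array([-5.44633804e-04, -5.94208574e+01, -3.34468710e+01,  6.97524520e-02,
        2.04594660e-02, -8.86728822e-05]), 'tcp_pos': array([ 0.26026858, -0.56779783,  0.21400926]), 'ee_rot': array([-3.14048998e+00,  3.68625140e-05,  4.29826369e-01]), 'wrist_force': array([ 0.67576496, -0.48160571, -0.04494563]), 'wrist_torque': array([ 0.00615501,  0.00812959, -0.02923372]), 'gripper_force': 0.0, 'finger_gap': 0.0922337904754368}
0.0187
```

View pics/scene0.png

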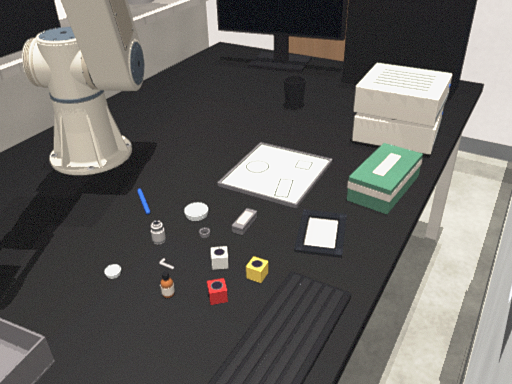

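View pics/side0.png

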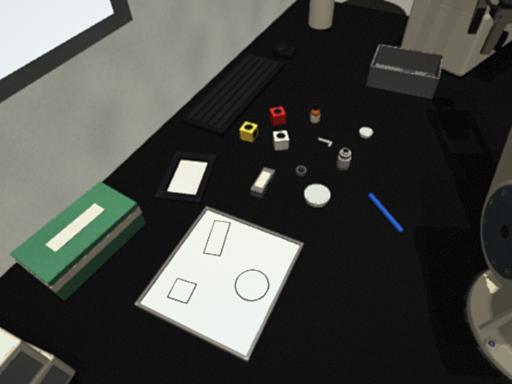

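Scene view: large dish at (197,212), small white dish at (113,271), white cube at (219,257), slide case at (244,221), and a steel objective at (157,232). The tray has the circle at (258,167), the square at (303,165) and the rectangle at (284,188). Side view: large dish (317,194), cube (281,140), case (262,180), objective (344,158), small dish (366,131). The red and yellow cubes, orange bottle and dark ring are look-alikes.

```bash
cat > h.py <<'E'
import cv2,numpy as np
from scipy.spatial.transform import Rotation as Ro
from cell import manip
def shot(n,name):
    s=manip.observe(); c=manip.get_calibration(n); p,d=manip.snapshot(n)
    cv2.imwrite(f"pics/{name}.png",p[:,:,::-1]); 
    np.savez(f"pics/{name}.npz",p=p,d=d,K=c["camera_matrix"],e=c["eye"],o=c["orientation"])
    return load(name)
def load(name):
    z=np.load(f"pics/{name}.npz"); return z["p"],z["d"],(z["K"],z["e"],Ro.from_euler("xyz",z["o"]).as_matrix())
def ray(uv,cal,h):
    K,e,R=cal; uv=np.atleast_2d(np.asarray(uv,float))
    v=np.c_[uv,np.ones(len(uv))]@np.linalg.inv(K).T@R.T
    return e+v*((h-e[2])/v[:,2])[:,None]
def cloud(d,cal):
    K,e,R=cal; v,u=np.indices(d.shape); 
    P=np.stack([u,v,np.ones_like(u)],-1)@np.linalg.inv(K).T*d[...,None]
    return P@R.T+e
E
python3 - <<'E'
from h import *
px={"scene0":dict(large=(197,209),small=(113,269),cube=(219,250),case=(246,217),obj=(157,224),circ=(258,167),sq=(303,165),long=(284,188)),
"side0":dict(large=(317,192),small=(366,130),cube=(281,134),case=(263,177),obj=(344,150),circ=(252,285),sq=(182,291),long=(217,238))}
hh=dict(large=.016,small=.012,cube=.034,case=.022,obj=.052,circ=.008,sq=.008,long=.008)
for n in px:
    p,d,cal=load(n); C=cloud(d,cal)
    for k,uv in px[n].items():
        print(n,k,ray(uv,cal,hh[k])[0][:2].round(3),C[uv[1],uv[0]].round(3), p[uv[1],uv[0]])
p,_,_=load("scene0")
a=cv2.resize(p[190:310,90:290,::-1],(800,480),interpolation=cv2.INTER_CUBIC);cv2.imwrite("pics/crop0.png",a)
E
```

```text
scene0 large [ 0.479 -0.101] [ 0.482 -0.104  0.019] [244 245 243]
scene0 small [ 0.442 -0.371] [ 0.446 -0.374  0.016] [244 245 243]
scene0 cube [ 0.629 -0.225] [ 0.631 -0.228  0.036] [51 45 64]
scene0 case [ 0.611 -0.078] [ 0.612 -0.078  0.022] [247 247 244]
scene0 obj [ 0.462 -0.234] [ 0.461 -0.233  0.051] [159 152 149]
scene0 circ [0.508 0.165] [0.51  0.162 0.01 ] [247 247 247]
scene0 sq [0.619 0.236] [0.62  0.235 0.009] [247 247 247]
scene0 long [0.626 0.101] [0.628 0.097 0.011] [247 247 247]
side0 large [ 0.478 -0.107] [ 0.478 -0.107  0.016] [223 227 216]
side0 small [ 0.443 -0.377] [ 0.444 -0.378  0.011] [220 227 213]
side0 cube [ 0.634 -0.236] [ 0.634 -0.236  0.034] [18 12 25]
side0 case [ 0.611 -0.088] [ 0.61  -0.088  0.022] [241 239 222]
side0 obj [ 0.461 -0.231] [ 0.461 -0.231  0.052] [17 17 22]
side0 circ [0.503 0.166] [0.503 0.167 0.01 ] [241 245 239]
side0 sq [0.619 0.238] [0.619 0.238 0.008] [240 245 238]
side0 long [0.623 0.103] [0.622 0.104 0.01 ] [240 244 236]
```

View pics/crop0.png

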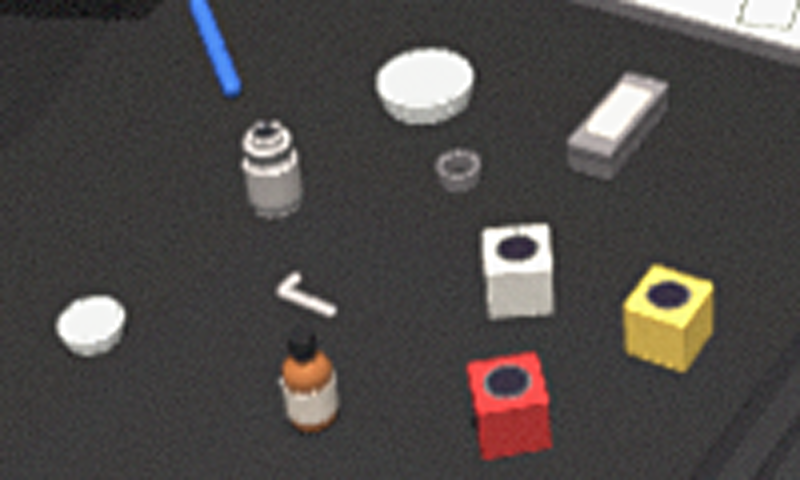

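View pics/wrist0.png

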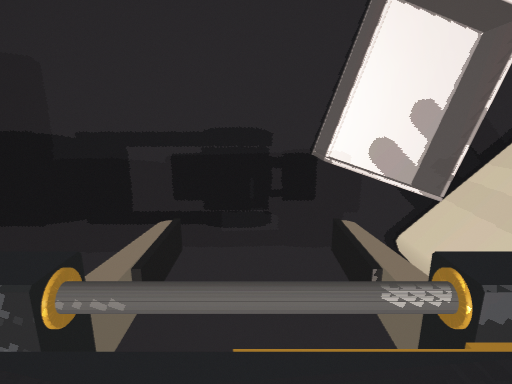

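The crop confirms the choices. The bare-metal cube at scene (219,257) is the filter cube; the ones at (217,291) and (257,270) are red and yellow. The white disc at (113,271) is the small dish, while the dark ring at (205,232) is only about 20 mm across. The steel barrel with a thread at (157,232) is the objective. The wrist view shows only bench and box, so I'm moving over the large dish.

Call:
{"method": "carry_out", "body": {"motion": [[0,0,0,28,-23.5,0,1],[0,0,0,28,-23.5,0,1],[0,0,0,28,-23.5,0,1],[0,0,0,28,-23.5,0,1],[0,0,0,28,-23.5,0,1],[0,0,0,28,-23.5,0,1],[0,0,0,28,-23.5,0,1],[0,0,0,28,-23.5,0,1],[0,0,0,28,-23.5,0,1],[0,0,0,28,-23.5,0,1]]}}

```text
clock: 0.98
tcp_pos: [0.4173, -0.2361, 0.2146]
ee_rot: [3.142, -0.0, 0.43]
wrist_force: [0.8, -0.2, -0.1]
finger_gap: 0.0919
gripper_force: 0.0
```

Call:
{"method": "carry_out", "body": {"motion": [[0,0,0,28,-23.5,0,1],[0,0,0,28,-23.5,0,1],[0,0,0,28,-23.5,0,1],[0,0,0,28,-23.5,0,1],[0,0,0,0,0,0,1],[0,0,0,0,0,0,1]]}}

```text
clock: 1.48
tcp_pos: [0.48, -0.1042, 0.2144]
ee_rot: [-3.141, 0.0, 0.434]
wrist_force: [0.3, -1.4, 1.1]
finger_gap: 0.092
gripper_force: 0.0
```

```bash
python3 - <<'E'
from h import *
p,d,c=shot("wrist","w1"); s=manip.observe(); print(s["tcp_pos"],s["ee_rot"])
E
```

```text
[ 0.47953297 -0.10531215  0.2143565 ] [-3.14150222e+00  7.43946332e-04  4.31934839e-01]
```

View pics/w1.png

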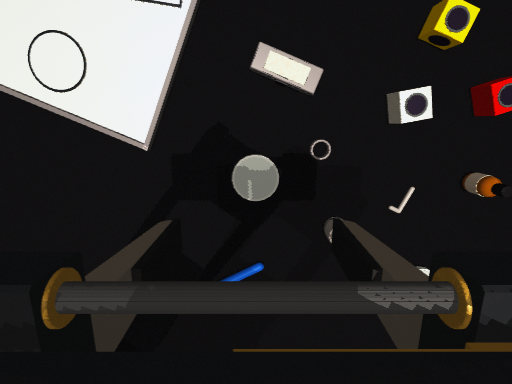

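The wrist view shows the large dish at (255,177), the case at (287,68), the metal cube at (410,105), the ring at (320,149) and the tray circle at (57,60).

```bash
cat >> h.py <<'E'
def blob(p,seed,cal,h,thr,dark=False,r=70,show=True):
    "connected bright (or dark) blob at/nearest the seed pixel -> outline on plane z=h; circle & rectangle fit (mm, deg)"
    g=cv2.cvtColor(p,cv2.COLOR_RGB2GRAY); m=((g<thr) if dark else (g>thr)).astype(np.uint8)
    w=np.zeros_like(m); cv2.circle(w,tuple(seed),r,1,-1); m&=w
    n,l,st,ce=cv2.connectedComponentsWithStats(m,connectivity=8)
    v,u=np.nonzero(m); i=np.argmin((u-seed[0])**2+(v-seed[1])**2); m=(l==l[v[i],u[i]]).astype(np.uint8)
    c=max(cv2.findContours(m,cv2.RETR_EXTERNAL,cv2.CHAIN_APPROX_NONE)[0],key=len)[:,0]
    P=(ray(c,cal,h)[:,:2]*1000).astype(np.float32)
    cc,rr=cv2.minEnclosingCircle(P); el=cv2.fitEllipse(P); rc=cv2.minAreaRect(P)
    f=lambda x:np.round(x,1).tolist()
    print("circ",f(cc),round(2*rr,1),"ell",f(el[0]),f(el[1]),"rect",f(rc[0]),f(rc[1]),round(rc[2],1))
    return P
def go(x,y,z,yaw):
    "move needed, in tool axes (turn first about tool z, then shift), mm/deg"
    s=manip.observe(); R=Ro.from_euler("xyz",s["ee_rot"]).as_matrix(); T=Ro.from_euler("xyz",[np.pi,0,np.radians(yaw)]).as_matrix()
    print("now",(s["tcp_pos"]*1000).round(1),np.degrees(s["ee_rot"]).round(2),"turn",np.degrees(Ro.from_matrix(R.T@T).as_rotvec()).round(2),"shift",(T.T@(np.array([x,y,z])-s["tcp_pos"]*1000)).round(1))
E
python3 - <<'E'
from h import *
p,d,c=load("w1")
blob(p,(255,177),c,.016,60)
blob(p,(57,60),c,.008,120,True,r=33)
blob(p,(86,60),c,.008,120,True,r=60)
blob(p,(287,68),c,.022,90)
blob(p,(400,92),c,.034,110)
go(478,-105,4,24.7)
E
```

```text
circ [477.0, -102.9] 60.2 ell [476.9, -103.0] [58.5, 58.8] rect [477.4, -102.8] [58.9, 58.3] 24.8
circ [503.9, 166.5] 68.3 ell [504.0, 166.6] [66.7, 67.2] rect [503.8, 166.7] [67.8, 66.5] 15.6
circ [503.9, 166.5] 68.3 ell [504.0, 166.6] [66.7, 67.2] rect [503.8, 166.7] [67.8, 66.5] 15.6
circ [608.4, -81.9] 82.9 ell [608.7, -81.9] [31.2, 99.8] rect [608.7, -82.1] [28.8, 78.8] 3.2
circ [632.6, -231.5] 49.0 ell [632.8, -231.2] [40.8, 41.4] rect [632.8, -231.1] [35.6, 36.4] 35.2
now [ 479.5 -105.3  214.4] [-1.7999e+02  4.0000e-02  2.4750e+01] turn [-0.01  0.04  0.05] shift [ -1.3  -0.9 210.4]
```

Call:
{"method": "carry_out", "body": {"motion": [[0,0,0,-1.3,-3.1,30,1],[0,0,0,0,0,35,1],[0,0,0,0,0,35,1],[0,0,0,0,0,35,1],[0,0,0,0,0,35,1],[0,0,0,0,0,20,1],[0,0,0,0,0,15,1],[0,0,0,0,0,5,1],[0,0,0,0,0,0,1],[0,0,0,0,0,0,0.5]]}}

```text
clock: 2.37
tcp_pos: [0.4772, -0.1043, 0.005]
ee_rot: [3.141, -0.0, 0.429]
wrist_force: [-0.3, -0.5, 0.5]
finger_gap: 0.0869
gripper_force: 0.0
```

Call:
{"method": "carry_out", "body": {"motion": [[0,0,0,0,0,0,0.5],[0,0,0,0,0,0,0.5],[0,0,0,0,0,0,0.5],[0,0,0,0,0,0,0.5],[0,0,0,0,0,0,0.5]]}}

```text
clock: 2.78
tcp_pos: [0.4777, -0.1036, 0.0052]
ee_rot: [3.141, -0.001, 0.43]
wrist_force: [-1.3, -0.7, 6.9]
finger_gap: 0.059
gripper_force: 30.0
```

Call:
{"method": "carry_out", "body": {"motion": [[0,0,0,0,0,-5,0.5],[0,0,0,0,0,-20,0.5],[0,0,0,0,0,-35,0.5],[0,0,0,6,-10,-35,0.5],[0,0,0,15,-25,-30,0.5],[0,0,0,18,-32,-30,0.5],[0,0,0,18,-32,-25,0.5],[0,0,0,18,-32,-20,0.5],[0,0,0,18,-32,0,0.5],[0,0,0,15,-26,0,0.5]]}}

```text
clock: 3.62
tcp_pos: [0.4967, 0.109, 0.2013]
ee_rot: [3.141, -0.004, 0.43]
wrist_force: [-0.0, 0.8, -0.3]
finger_gap: 0.0589
gripper_force: 30.0
```

Call:
{"method": "carry_out", "body": {"motion": [[0,0,0,10,-14,0,0.5],[0,0,0,0,0,0,0.5],[0,0,0,0,0,0,0.5],[0,0,0,0,0,0,0.5]]}}

```text
clock: 3.95
tcp_pos: [0.4988, 0.1226, 0.1991]
ee_rot: [3.141, 0.001, 0.43]
wrist_force: [0.2, -0.1, -0.3]
finger_gap: 0.0592
gripper_force: 30.0
```

```bash
python3 - <<'E'
from h import *
p,d,c=shot("wrist","w2"); go(504,166.6,14,24.7)
E
```

```text
now [498.9 122.3 199.1] [1.7999e+02 5.0000e-02 2.4600e+01] turn [ 0.01  0.05 -0.1 ] shift [ 23.2 -38.1 185.1]
```

View pics/w2.png

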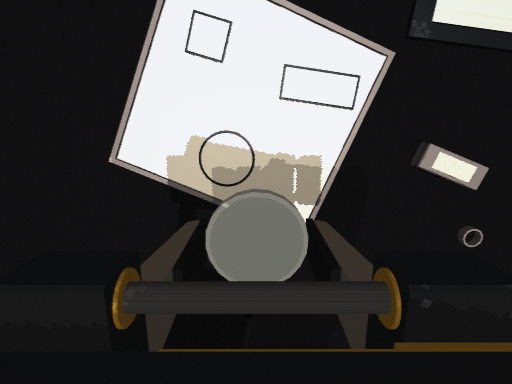

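The dish is held level at (256,238). The circle is at (227,158), the square at (209,36) and the rectangle at (320,87).

```bash
python3 - <<'E'
from h import *
p,d,c=load("w2")
blob(p,(256,238),c,.210,75,r=56)
for s,r,t in [((199,158),60,60),((190,36),45,110),((281,87),60,110)]: P=blob(p,s,c,.008,t,True,r=r)
m=np.zeros((384,512),np.uint8)
print(p[120:200:8,227].sum(1)//3, p[150,195:260:3].sum(1)//3)
E
```

```text
circ [500.5, 124.3] 64.2 ell [501.3, 124.2] [59.3, 62.0] rect [502.7, 125.1] [59.5, 58.5] 24.6
circ [503.4, 165.9] 67.4 ell [503.6, 166.0] [64.9, 65.6] rect [495.2, 164.0] [49.8, 67.2] 13.6
circ [619.8, 238.4] 60.0 ell [619.8, 238.3] [49.8, 50.9] rect [619.8, 238.0] [44.1, 43.8] 9.2
circ [610.1, 106.8] 69.9 ell [472.1, 351.2] [64.1, 492.3] rect [604.8, 106.2] [13.2, 69.9] 6.7
[244 244 244 244 187 187 179 139  66 137] [185 186  62 187 187 187 187 188 187 187 187 187 187 187 187 188 187 188
 187  76 188 244]
```

Call:
{"method": "carry_out", "body": {"motion": [[0,0,0,11,-19,20,0.5],[0,0,0,11.3,-18.8,20,0.5],[0,0,0,0,0,30,0.5],[0,0,0,0,0,30,0.5],[0,0,0,0,0,30,0.5],[0,0,0,0,0,25,0.5],[0,0,0,0,0,15,0.5],[0,0,0,0,0,8,0.5],[0,0,0,0,0,4,0.5],[0,0,0,0,0,2.5,0.5]]}}

```text
clock: 4.83
tcp_pos: [0.5041, 0.1663, 0.0147]
ee_rot: [3.142, 0.0, 0.429]
wrist_force: [-0.4, 0.2, -0.0]
finger_gap: 0.0591
gripper_force: 30.0
```

Call:
{"method": "carry_out", "body": {"motion": [[0,0,0,0,0,0,0.5],[0,0,0,0,0,0,0.5],[0,0,0,0,0,0,0.5]]}}

```text
clock: 5.08
tcp_pos: [0.5045, 0.1671, 0.0157]
ee_rot: [3.141, -0.002, 0.43]
wrist_force: [1.1, 0.6, 0.6]
finger_gap: 0.0588
gripper_force: 30.0
```

```bash
python3 - <<'E'
from h import *
p,d,c=load("w2")
P=blob(p,(281,87),c,.008,150,True,r=90)
w=((p.sum(2)/3)<150).astype(np.uint8); n,l,st,ce=cv2.connectedComponentsWithStats(w)
for i in range(1,n):
    if 60<st[i,4]<600: print(st[i],ce[i])
go(503.4,166,13.5,24.7); print(manip.observe()["wrist_force"])
E
```

```text
circ [624.1, 101.9] 94.4 ell [624.2, 101.7] [42.3, 109.3] rect [624.0, 101.5] [38.7, 88.8] 16.6
[185  10  47  53 365] [208.13972603  36.45479452]
[279  64  81  46 472] [318.71186441  86.67161017]
now [504.5 167.1  15.7] [ 1.7999e+02 -9.0000e-02  2.4620e+01] turn [ 0.01 -0.09 -0.08] shift [-1.5  0.5  2.2]
[1.05361321 0.63504201 0.60063157]
```

Call:
{"method": "carry_out", "body": {"motion": [[0,0,0,-0.8,0.3,1,0.5],[0,0,0,0,0,0,0.5],[0,0,0,0,0,0,0.5]]}}

```text
clock: 5.33
tcp_pos: [0.5034, 0.1664, 0.014]
ee_rot: [3.142, -0.0, 0.43]
wrist_force: [0.0, -0.4, -0.5]
finger_gap: 0.0592
gripper_force: 30.0
```

Call:
{"method": "carry_out", "body": {"motion": [[0,0,0,0,0,1,0.5],[0,0,0,0,0,0,0.5],[0,0,0,0,0,0,0.5]]}}

```text
clock: 5.58
tcp_pos: [0.5034, 0.1665, 0.0132]
ee_rot: [3.142, -0.0, 0.43]
wrist_force: [-1.2, -0.1, 7.9]
finger_gap: 0.0594
gripper_force: 30.0
```

Call:
{"method": "carry_out", "body": {"motion": [[0,0,0,0,0,0,0.75],[0,0,0,0,0,0,0.85],[0,0,0,0,0,0,0.85],[0,0,0,0,0,0,0.85],[0,0,0,0,0,-15,0.85],[0,0,0,0,0,-30,0.9],[0,0,0,0,0,-35,1],[0,0,0,0,0,-35,1],[0,0,0,0,0,-35,1],[0,0,0,0,0,-35,1]]}}

```text
clock: 6.42
tcp_pos: [0.5028, 0.1662, 0.1993]
ee_rot: [-3.142, 0.0, 0.43]
wrist_force: [0.8, 0.1, -0.0]
finger_gap: 0.0917
gripper_force: 0.0
```

```bash
python3 - <<'E'
from h import *
p,d,c=shot("wrist","w3"); go(632.8,-231.1,200,35.2)
print(manip.observe()["q"].round(3))
blob(p,(256,172),c,.024,20)
g=p.sum(2)//3; print(g[172,200:310:5]); print(g[120:230:5,256])
E
```

```text
now [506.4 167.4 206.1] [179.94  -0.51  24.62] turn [  0.1   -0.5  -10.58] shift [-126.4  398.5    6.1]
[0.316 0.215 1.844 0.    1.073 1.457]
circ [506.7, 168.6] 166.5 ell [513.9, 169.5] [146.2, 169.5] rect [519.6, 169.3] [139.6, 165.0] 1.5
[184 184 184 138 139 138 126 123 112 119 112 112 113 112 111 113 131  87
 139 139 139 139]
[244 244 244 244 244 244  42 176 154 153 153 112 112 112 111 112 110 138
 138 137 126  22]
```

View pics/w3.png

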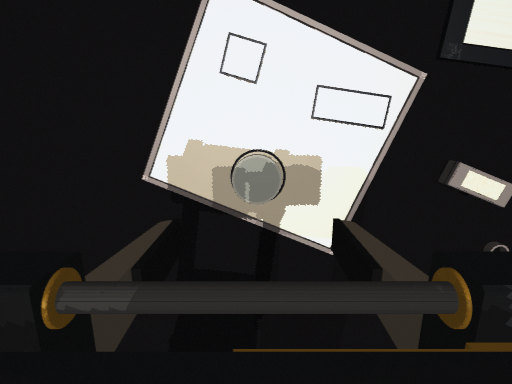

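Call:
{"method": "carry_out", "body": {"motion": [[0,0,-5.3,0,0,0,1],[0,0,-5.3,0,0,0,1],[0,0,0,-10.5,33.2,0,1],[0,0,0,-10.5,33.2,0,1],[0,0,0,-10.5,33.2,0,1],[0,0,0,-10.5,33.2,0,1],[0,0,0,-10.5,33.2,0,1],[0,0,0,-10.5,33.2,0,1],[0,0,0,-10.5,33.2,0,1],[0,0,0,-10.5,33.2,0,1]]}}

```text
clock: 7.3
tcp_pos: [0.5879, -0.1008, 0.1973]
ee_rot: [-3.141, 0.0, 0.615]
wrist_force: [0.2, -0.2, -0.5]
finger_gap: 0.0917
gripper_force: 0.0
```

Call:
{"method": "carry_out", "body": {"motion": [[0,0,0,-10.5,33.2,0,1],[0,0,0,-10.5,33.2,0,1],[0,0,0,-10.5,33.2,0,1],[0,0,0,-10.5,33.2,0,1],[0,0,0,0,0,0,1],[0,0,0,0,0,0,1],[0,0,0,0,0,0,1]]}}

```text
clock: 7.88
tcp_pos: [0.6296, -0.2314, 0.197]
ee_rot: [-3.14, 0.0, 0.614]
wrist_force: [-0.7, 0.5, -0.3]
finger_gap: 0.0916
gripper_force: 0.0
```

```bash
python3 - <<'E'
from h import *
p,d,c=shot("wrist","w4"); go(632.8,-231.1,14,35.2)
K,e,R=c
q=K@R.T@(np.array([.6328,-.2311,.034])-e); q=(q/q[2]).astype(int); print(q)
g=p.sum(2)//3; print(g[q[1],q[0]-40:q[0]+40:4]); 
for t in (60,90,110): blob(p,(int(q[0])-15,int(q[1])),c,.034,t)
C=cloud(d,c); m=(abs(C[...,2]-.034)<.003)&(abs(C[...,0]-.633)<.04)&(abs(C[...,1]+.231)<.04)
print(cv2.minAreaRect((C[m][:,:2]*1000).astype(np.float32)), C[m][:,:2].mean(0))
E
```

```text
now [ 629.6 -230.8  197.2] [-1.7994e+02  2.0000e-02  3.5240e+01] turn [-0.06  0.02  0.04] shift [  2.5   2.1 183.2]
[258 179   1]
[ 24  23  23  24  23  24  27 240  52  41  42  40  41 142 227  27  36  25
  25  23]
circ [634.0, -230.2] 52.1 ell [634.4, -230.1] [41.6, 46.4] rect [634.8, -230.1] [39.3, 36.6] 35.2
circ [634.0, -230.2] 52.1 ell [634.3, -230.1] [41.3, 46.4] rect [634.8, -230.1] [39.7, 36.1] 34.6
circ [633.6, -230.4] 51.6 ell [634.2, -230.1] [41.1, 46.3] rect [634.6, -229.8] [39.3, 35.8] 35.2
((633.2818603515625, -231.30706787109375), (35.859832763671875, 34.675384521484375), 35.33433151245117) [ 0.63332909 -0.23130689]
```

View pics/w4.png

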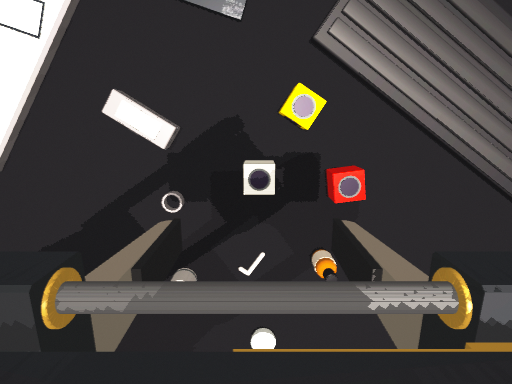

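The cube is at (258,177) and squared to the fingers. Red at (347,184) clears the fingers.

Call:
{"method": "carry_out", "body": {"motion": [[0,0,0,2.7,2.4,30,1],[0,0,0,0,0,35,1],[0,0,0,0,0,35,1],[0,0,0,0,0,35,1],[0,0,0,0,0,30,1],[0,0,0,0,0,17,1],[0,0,0,0,0,10,1],[0,0,0,0,0,0,1],[0,0,0,0,0,0,0.3],[0,0,0,0,0,0,0.3]]}}

```text
clock: 8.77
tcp_pos: [0.6349, -0.2321, 0.0074]
ee_rot: [3.14, -0.001, 0.615]
wrist_force: [0.0, 0.3, 0.1]
finger_gap: 0.0805
gripper_force: 0.0
```

Call:
{"method": "carry_out", "body": {"motion": [[0,0,0,0,0,0,0.3],[0,0,0,0,0,0,0.3],[0,0,0,0,0,0,0.3],[0,0,0,0,0,0,0.3],[0,0,0,0,0,0,0.3],[0,0,0,0,0,0,0.3],[0,0,0,0,0,0,0.3]]}}

```text
clock: 9.35
tcp_pos: [0.6337, -0.2322, 0.0058]
ee_rot: [-3.142, -0.0, 0.615]
wrist_force: [0.5, -0.8, 1.3]
finger_gap: 0.0358
gripper_force: 30.0
```

Call:
{"method": "carry_out", "body": {"motion": [[0,0,0,0,0,-10,0.3],[0,0,0,0,0,-30,0.3],[0,0,0,0,0,-30,0.3],[0,0,0,10,-15.1,-25,0.3],[0,0,0,20,-30.2,-20,0.3],[0,0,0,20,-30.2,0,0.3],[0,0,0,20,-30.2,0,0.3],[0,0,0,20,-30.2,0,0.3],[0,0,0,20,-30.2,0,0.3],[0,0,0,20,-30.2,0,0.3]]}}

```text
clock: 10.18
tcp_pos: [0.6263, 0.0048, 0.1215]
ee_rot: [3.141, -0.0, 0.615]
wrist_force: [0.8, 0.5, -0.4]
finger_gap: 0.0357
gripper_force: 30.0
```

Call:
{"method": "carry_out", "body": {"motion": [[0,0,0,20,-30.2,0,0.3],[0,0,0,20,-30.2,0,0.3],[0,0,0,20,-30.2,0,0.3],[0,0,0,20,-30.2,0,0.3],[0,0,0,20,-30.2,0,0.3],[0,0,0,10,-15,0,0.3],[0,0,6.5,0,0,0,0.3],[0,0,6.5,0,0,0,0.3],[0,0,6.5,0,0,0,0.3],[0,0,6.5,0,0,0,0.3]]}}

```text
clock: 11.02
tcp_pos: [0.6205, 0.2025, 0.1212]
ee_rot: [3.142, 0.0, 0.156]
wrist_force: [-0.1, -0.4, -1.3]
finger_gap: 0.0357
gripper_force: 30.0
```

```bash
python3 - <<'E'
from h import *
p,d,c=shot("wrist","w5")
go(619.8,238.1,13.5,9.2)
p,d,c=load("w3")
for s,r in [((222,57),45),((315,105),60)]:
  for t in (110,150): blob(p,s,c,.008,t,True,r=r)
E
```

```text
now [620.6 202.4 121.2] [180.     0.     8.46] turn [ 0.    0.   -0.74] shift [  4.9 -35.4 107.7]
circ [624.7, 239.3] 52.9 ell [622.5, 237.4] [42.9, 50.1] rect [624.6, 238.6] [34.0, 43.6] 9.3
circ [619.8, 238.0] 60.5 ell [619.7, 237.9] [49.8, 51.5] rect [619.5, 237.9] [44.6, 44.6] 8.9
circ [616.0, 106.7] 76.1 ell [590.0, 143.2] [27.2, 29.9] rect [605.2, 106.9] [76.1, 23.3] 88.9
circ [621.6, 108.5] 80.7 ell [622.7, 105.8] [39.6, 99.6] rect [621.8, 108.6] [39.0, 72.9] 16.7
```

View pics/w5.png

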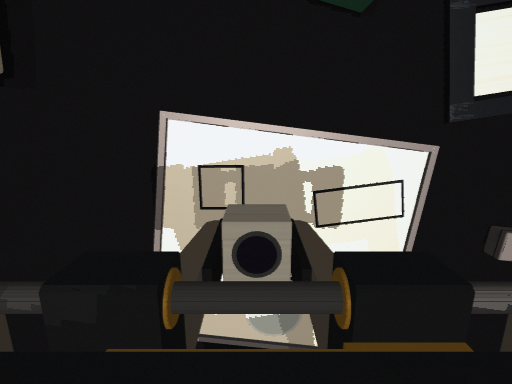

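The held cube at (257,235) is parallel to the square at (221,187), so I'm placing it.

Call:
{"method": "carry_out", "body": {"motion": [[0,0,-0.7,2.4,-17.7,0,0.3],[0,0,0,2.4,-17.7,10,0.3],[0,0,0,0,0,25,0.3],[0,0,0,0,0,25,0.3],[0,0,0,0,0,20,0.3],[0,0,0,0,0,15,0.3],[0,0,0,0,0,8,0.3],[0,0,0,0,0,2,0.3],[0,0,0,0,0,0,0.3],[0,0,0,0,0,0,0.3]]}}

```text
clock: 11.9
tcp_pos: [0.6204, 0.2381, 0.0168]
ee_rot: [-3.141, -0.001, 0.174]
wrist_force: [0.2, -0.3, -1.8]
finger_gap: 0.0357
gripper_force: 30.0
```

Call:
{"method": "carry_out", "body": {"motion": [[0,0,0,0,0,1.5,0.3],[0,0,0,0,0,0,0.3],[0,0,0,0,0,0,0.3]]}}

```text
clock: 12.15
tcp_pos: [0.62, 0.238, 0.015]
ee_rot: [-3.141, -0.001, 0.173]
wrist_force: [-0.3, 0.9, -0.7]
finger_gap: 0.036
gripper_force: 30.0
```

Call:
{"method": "carry_out", "body": {"motion": [[0,0,0.8,0,0,0,0.3],[0,0,0,0,0,1,0.3],[0,0,0,0,0,0,0.3],[0,0,0,0,0,0,0.3]]}}

```text
clock: 12.48
tcp_pos: [0.62, 0.238, 0.0137]
ee_rot: [-3.141, -0.001, 0.159]
wrist_force: [-1.0, 0.4, 4.5]
finger_gap: 0.0355
gripper_force: 30.0
```

Call:
{"method": "carry_out", "body": {"motion": [[0,0,0,0,0,0.7,0.3],[0,0,0,0,0,0,0.3],[0,0,0,0,0,0,0.3]]}}

```text
clock: 12.73
tcp_pos: [0.62, 0.2381, 0.0137]
ee_rot: [-3.141, -0.001, 0.159]
wrist_force: [-3.0, -1.9, 11.2]
finger_gap: 0.0361
gripper_force: 30.0
```

Call:
{"method": "carry_out", "body": {"motion": [[0,0,0,0,0,0,0.5],[0,0,0,0,0,0,0.6],[0,0,0,0,0,0,0.6],[0,0,0,0,0,0,0.6],[0,0,0,0,0,-20,0.6],[0,0,0,0,0,-35,0.6],[0,0,0,0,0,-35,0.6],[0,0,0,0,0,-35,0.7],[0,0,0,0,0,-35,1],[0,0,0,0,0,-25,1]]}}

```text
clock: 13.57
tcp_pos: [0.6204, 0.2382, 0.2008]
ee_rot: [-3.141, -0.003, 0.159]
wrist_force: [1.0, -0.7, 0.6]
finger_gap: 0.0732
gripper_force: 0.0
```

Call:
{"method": "carry_out", "body": {"motion": [[0,0,-7,0,0,0,1],[0,0,-7,0,0,0,1],[0,0,-7,0,0,0,1],[0,0,-7,0,0,0,1],[0,0,-7,0,0,0,1],[0,0,-7,0,0,0,1],[0,0,-7,0,0,0,1],[0,0,-7,0,0,0,1],[0,0,-7,0,0,0,1],[0,0,-7,0,0,0,1]]}}

```text
clock: 14.4
tcp_pos: [0.6194, 0.2378, 0.1971]
ee_rot: [-3.141, 0.0, 1.387]
wrist_force: [0.5, -0.2, -0.1]
finger_gap: 0.0921
gripper_force: 0.0
```

Call:
{"method": "carry_out", "body": {"motion": [[0,0,-7,0,0,0,1],[0,0,-7,0,0,0,1],[0,0,0,0,0,0,1],[0,0,0,0,0,0,1]]}}

```text
clock: 14.73
tcp_pos: [0.6195, 0.2379, 0.1973]
ee_rot: [-3.141, 0.0, 1.622]
wrist_force: [0.3, 0.4, -0.3]
finger_gap: 0.0921
gripper_force: 0.0
```

```bash
python3 - <<'E'
from h import *
p,d,c=shot("wrist","w6"); go(608.7,-82,200,93.2)
E
```

```text
now [619.6 237.9 197.3] [-179.99    0.     92.87] turn [-0.01  0.   -0.33] shift [-318.8  -28.7   -2.7]
```

Call:
{"method": "carry_out", "body": {"motion": [[0,0,-0.3,-32,-2.9,0,1],[0,0,0,-32,-2.9,0,1],[0,0,0,-32,-2.9,0,1],[0,0,0,-32,-2.9,0,1],[0,0,0,-32,-2.9,0,1],[0,0,0,-32,-2.9,0,1],[0,0,0,-32,-2.9,0,1],[0,0,0,-32,-2.9,0,1],[0,0,0,-32,-2.9,0,1],[0,0,0,-30.8,-2.9,0,1]]}}

```text
clock: 15.62
tcp_pos: [0.6094, -0.0837, 0.1976]
ee_rot: [3.141, 0.0, 1.627]
wrist_force: [-0.0, -0.2, 1.0]
finger_gap: 0.092
gripper_force: 0.0
```

Call:
{"method": "carry_out", "body": {"motion": [[0,0,0,0,0,0,1],[0,0,0,0,0,0,1],[0,0,0,0,0,0,1]]}}

```text
clock: 15.87
tcp_pos: [0.6095, -0.0817, 0.1974]
ee_rot: [-3.141, -0.0, 1.628]
wrist_force: [0.4, 0.1, -0.2]
finger_gap: 0.0922
gripper_force: 0.0
```

```bash
python3 - <<'E'
from h import *
p,d,c=shot("wrist","w7"); go(608.7,-82,3,93.2)
C=cloud(d,c); m=(abs(C[...,2]-.022)<.003)&(abs(C[...,0]-.609)<.05)&(abs(C[...,1]+.082)<.06)
print(cv2.minAreaRect((C[m][:,:2]*1000).astype(np.float32)), C[m].mean(0))
K,e,R=c; q=K@R.T@(np.array([.6087,-.082,.022])-e); q=(q/q[2]).astype(int); print(q)
for t in (60,90): blob(p,tuple(int(a) for a in q[:2]),c,.022,t)
# placed cube from w6
p,d,c=load("w6"); C=cloud(d,c); m=(abs(C[...,2]-.042)<.003)&(abs(C[...,0]-.62)<.05)&(abs(C[...,1]-.238)<.05)
print("cube",cv2.minAreaRect((C[m][:,:2]*1000).astype(np.float32)), C[m].mean(0))
E
```

```text
now [609.5 -81.2 197.5] [-1.7999e+02 -2.0000e-02  9.3350e+01] turn [-0.01 -0.02  0.15] shift [ -0.7  -0.9 194.5]
((608.5389404296875, -81.95303344726562), (30.435527801513672, 80.17806243896484), 2.793808937072754) [ 0.60880006 -0.08079367  0.02248851]
[255 180   1]
circ [608.4, -74.6] 69.2 ell [608.2, -71.6] [30.1, 77.2] rect [608.4, -75.2] [28.5, 64.5] 3.3
circ [608.8, -81.6] 52.9 ell [608.6, -80.7] [22.7, 62.4] rect [608.7, -81.5] [21.2, 49.6] 2.8
cube ((619.6702880859375, 238.563232421875), (36.021968841552734, 36.438934326171875), 9.040919303894043) [0.61963493 0.23923407 0.04264596]
```

Call:
{"method": "carry_out", "body": {"motion": [[0,0,0.3,-0.7,-0.9,30,1],[0,0,0,0,0,35,1],[0,0,0,0,0,35,1],[0,0,0,0,0,35,1],[0,0,0,0,0,30,1],[0,0,0,0,0,17,1],[0,0,0,0,0,10,1],[0,0,0,0,0,1,1],[0,0,0,0,0,0,0.25],[0,0,0,0,0,0,0.25]]}}

```text
clock: 16.75
tcp_pos: [0.6098, -0.0824, 0.0058]
ee_rot: [3.14, 0.0, 1.626]
wrist_force: [-0.0, 0.3, -0.5]
finger_gap: 0.0806
gripper_force: 0.0
```

Call:
{"method": "carry_out", "body": {"motion": [[0,0,0,0,0,0,0.25],[0,0,0,0,0,0,0.25],[0,0,0,0,0,0,0.25],[0,0,0,0,0,0,0.25],[0,0,0,0,0,0,0.25],[0,0,0,0,0,0,0.25],[0,0,0,0,0,0,0.25]]}}

```text
clock: 17.33
tcp_pos: [0.6087, -0.0828, 0.0046]
ee_rot: [3.142, 0.0, 1.625]
wrist_force: [0.2, 0.6, -0.1]
finger_gap: 0.034
gripper_force: 0.0
```

```bash
python3 - <<'E'
from h import *
go(624,101.5,120,106.6)
p,d,c=load("w6"); cv2.imwrite("pics/w6b.png",p[:,:,::-1])
K,e,R=c
for P in [(.624,.1015,.008),(.504,.166,.024)]: q=K@R.T@(np.array(P)-e); print((q/q[2]).round())
E
```

```text
now [608.7 -82.8   4.6] [180.     0.    93.12] turn [  0.     0.   -13.48] shift [ 172.3   67.3 -115.4]
[255. 278.   1.]
[160. 233.   1.]
```

Call:
{"method": "carry_out", "body": {"motion": [[0,0,0,0,0,0,0.2],[0,0,0,0,0,0,0.2],[0,0,0,0,0,0,0.2]]}}

```text
clock: 17.58
tcp_pos: [0.6087, -0.0828, 0.0045]
ee_rot: [-3.142, 0.0, 1.625]
wrist_force: [0.3, -0.1, 1.3]
finger_gap: 0.0301
gripper_force: 30.0
```

Call:
{"method": "carry_out", "body": {"motion": [[0,0,0,0,0,-10,0.2],[0,0,0,0,0,-25,0.2],[0,0,0,0,0,-25,0.2],[0,0,-6.7,0,0,-20,0.2],[0,0,-6.8,0,0,0,0.2],[0,0,0,34.5,13.5,0,0.2],[0,0,0,34.5,13.5,0,0.2],[0,0,0,34.5,13.5,0,0.2],[0,0,0,34.5,13.5,0,0.2],[0,0,0,34.3,13.3,0,0.2]]}}

```text
clock: 18.42
tcp_pos: [0.6238, 0.1032, 0.0853]
ee_rot: [3.141, 0.0, 1.861]
wrist_force: [0.7, 0.1, -0.9]
finger_gap: 0.0299
gripper_force: 30.0
```

Call:
{"method": "carry_out", "body": {"motion": [[0,0,0,0,0,10,0.2],[0,0,0,0,0,0,0.2],[0,0,0,0,0,0,0.2]]}}

```text
clock: 18.67
tcp_pos: [0.6231, 0.1013, 0.0743]
ee_rot: [-3.14, 0.0, 1.862]
wrist_force: [0.2, -0.6, -0.2]
finger_gap: 0.0296
gripper_force: 30.0
```

```bash
python3 - <<'E'
from h import *
go(624,101.5,13.2,106.6)
E
```

```text
now [623.1 101.3  74.3] [-1.7991e+02  1.0000e-02  1.0668e+02] turn [-0.09  0.01  0.08] shift [-0.   0.9 61.1]
```

Call:
{"method": "carry_out", "body": {"motion": [[0,0,0,-0.8,0.9,20,0.2],[0,0,0,0,0,20,0.2],[0,0,0,0,0,12,0.2],[0,0,0,0,0,6,0.2],[0,0,0,0,0,2,0.2],[0,0,0,0,0,0,0.2],[0,0,0,0,0,0,0.2]]}}

```text
clock: 19.25
tcp_pos: [0.6255, 0.1008, 0.0153]
ee_rot: [3.141, 0.0, 1.861]
wrist_force: [0.5, 0.5, -1.5]
finger_gap: 0.0296
gripper_force: 30.0
```

Call:
{"method": "carry_out", "body": {"motion": [[0,0,0,0,0,1,0.2],[0,0,0,0,0,0,0.2],[0,0,0,0,0,0,0.2]]}}

```text
clock: 19.5
tcp_pos: [0.6253, 0.1011, 0.0141]
ee_rot: [3.141, 0.0, 1.861]
wrist_force: [-0.1, 0.2, -1.1]
finger_gap: 0.0297
gripper_force: 30.0
```

Call:
{"method": "carry_out", "body": {"motion": [[0,0,0,0,-1,0,0.2],[0,0,0,0,0,1,0.2],[0,0,0,0,0,0,0.2],[0,0,0,0,0,0,0.2]]}}

```text
clock: 19.83
tcp_pos: [0.6239, 0.1008, 0.0125]
ee_rot: [-3.141, -0.0, 1.861]
wrist_force: [0.3, -0.4, -0.3]
finger_gap: 0.0299
gripper_force: 30.0
```

Call:
{"method": "carry_out", "body": {"motion": [[0,0,0,0,0,0.6,0.2],[0,0,0,0,0,0,0.2],[0,0,0,0,0,0,0.2]]}}

```text
clock: 20.08
tcp_pos: [0.6239, 0.1008, 0.0125]
ee_rot: [-3.141, -0.0, 1.861]
wrist_force: [-2.4, 0.0, 5.3]
finger_gap: 0.0299
gripper_force: 30.0
```

Contact is made. I'm releasing and going to the small dish at about (443,-376). Its yaw is free.

Call:
{"method": "carry_out", "body": {"motion": [[0,0,0,0,0,0,0.45],[0,0,0,0,0,0,0.55],[0,0,0,0,0,0,0.55],[0,0,0,0,0,0,0.55],[0,0,0,0,0,-20,0.55],[0,0,0,0,0,-35,0.6],[0,0,0,0,0,-35,0.8],[0,0,0,0,0,-35,1],[0,0,0,0,0,-35,1],[0,0,0,0,0,-30,1]]}}

```text
clock: 20.92
tcp_pos: [0.6243, 0.1008, 0.2044]
ee_rot: [3.14, 0.0, 1.861]
wrist_force: [0.5, -0.5, -0.4]
finger_gap: 0.0797
gripper_force: 0.0
```

Call:
{"method": "carry_out", "body": {"motion": [[0,0,7,0,0,0,1],[0,0,7,0,0,0,1],[0,0,7,0,0,0,1],[0,0,7,0,0,0,1],[0,0,7,0,0,0,1],[0,0,7,0,0,0,1],[0,0,7,0,0,0,1],[0,0,7,0,0,0,1],[0,0,7,0,0,0,1],[0,0,0,0,0,0,1]]}}

```text
clock: 21.75
tcp_pos: [0.6239, 0.1008, 0.2018]
ee_rot: [-3.141, 0.0, 0.756]
wrist_force: [0.4, -0.7, 0.1]
finger_gap: 0.0918
gripper_force: 0.0
```

```bash
python3 - <<'E'
from h import *
p,d,c=shot("wrist","w8"); go(443,-376,200,43.6)
C=cloud(d,c); m=(abs(C[...,2]-.030)<.003)&(abs(C[...,0]-.624)<.05)&(abs(C[...,1]-.1)<.06)
print("case",cv2.minAreaRect((C[m][:,:2]*1000).astype(np.float32)), C[m].mean(0))
E
```

```text
now [624.  100.7 201.8] [-1.800e+02  1.000e-02  4.374e+01] turn [-0.    0.01  0.14] shift [-459.8  220.4    1.8]
case ((623.137451171875, 101.20845794677734), (31.382169723510742, 80.165771484375), 16.541772842407227) [0.62396453 0.10226949 0.03048091]
```

Call:
{"method": "carry_out", "body": {"motion": [[0,0,0,-32.8,15.7,0,1],[0,0,0,-32.8,15.7,0,1],[0,0,0,-32.8,15.7,0,1],[0,0,0,-32.8,15.7,0,1],[0,0,0,-32.8,15.7,0,1],[0,0,0,-32.8,15.7,0,1],[0,0,0,-32.8,15.7,0,1],[0,0,0,-32.8,15.7,0,1],[0,0,0,-32.8,15.7,0,1],[0,0,0,-32.8,15.7,0,1]]}}

```text
clock: 22.63
tcp_pos: [0.4941, -0.2407, 0.2021]
ee_rot: [3.141, -0.0, 0.767]
wrist_force: [0.8, -1.0, -0.1]
finger_gap: 0.0917
gripper_force: 0.0
```

Call:
{"method": "carry_out", "body": {"motion": [[0,0,0,-32.8,15.7,0,1],[0,0,0,-32.8,15.7,0,1],[0,0,0,-32.8,15.7,0,1],[0,0,0,-32.8,15.7,0,1],[0,0,0,0,0,0,1],[0,0,0,0,0,0,1],[0,0,0,0,0,0,1]]}}

```text
clock: 23.22
tcp_pos: [0.4432, -0.3747, 0.2017]
ee_rot: [-3.141, -0.0, 0.763]
wrist_force: [-0.1, 0.1, 0.5]
finger_gap: 0.0923
gripper_force: 0.0
```

```bash
cat >> h.py <<'E'
def top(d,c,x,y,z,r,tol=3):
    "top face at height z near x,y (mm): centroid, enclosing circle, rect"
    C=cloud(d,c)*1000; m=(abs(C[...,2]-z)<tol)&(np.hypot(C[...,0]-x,C[...,1]-y)<r); P=C[m][:,:2].astype(np.float32)
    print("n",len(P),"mean",P.mean(0).round(1),"circ",cv2.minEnclosingCircle(P),"rect",cv2.minAreaRect(P))
E
python3 - <<'E'
from h import *
p,d,c=shot("wrist","w9"); go(443,-376,4,43.6)
top(d,c,443,-376,12,35)
p,d,c=load("w3"); top(d,c,504,166,24,45)
E
```

```text
now [ 443.5 -374.2  201.8] [-1.7997e+02 -2.0000e-02  4.3760e+01] turn [-0.03 -0.02  0.16] shift [ -1.6   1.  197.8]
n 610 mean [ 443.4 -373.1] circ ((442.9830322265625, -373.259521484375), 17.430648803710938) rect ((443.6026611328125, -373.4715576171875), (33.75409698486328, 33.30194854736328), 43.35982894897461)
n 1949 mean [503.1 166.9] circ ((502.5134582519531, 166.5322265625), 30.000234603881836) rect ((502.5608215332031, 166.700439453125), (58.42877960205078, 58.54846954345703), 70.39287567138672)
```

View pics/w9.png

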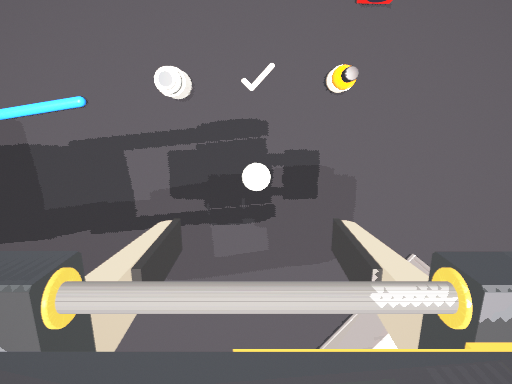

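The small dish is at (256,176) with the objective at (174,82). The box at lower right is about 200 mm away.

Call:
{"method": "carry_out", "body": {"motion": [[0,0,0,0.4,-0.9,30,1],[0,0,0,0,0,35,1],[0,0,0,0,0,35,1],[0,0,0,0,0,35,0.8],[0,0,0,0,0,30,0.7],[0,0,0,0,0,18,0.7],[0,0,0,0,0,12,0.7],[0,0,0,0,0,2,0.7],[0,0,0,0,0,0,0.7],[0,0,0,0,0,0,0.7]]}}

```text
clock: 24.1
tcp_pos: [0.444, -0.3744, 0.0061]
ee_rot: [3.14, -0.0, 0.762]
wrist_force: [0.1, -0.3, 0.4]
finger_gap: 0.0643
gripper_force: 0.0
```

Call:
{"method": "carry_out", "body": {"motion": [[0,0,0,0,0,0,0.25],[0,0,0,0,0,0,0.25],[0,0,0,0,0,0,0.25],[0,0,0,0,0,0,0.25],[0,0,0,0,0,0,0.25],[0,0,0,0,0,0,0.25],[0,0,0,0,0,0,0.25],[0,0,0,0,0,0,0.25]]}}

```text
clock: 24.77
tcp_pos: [0.4431, -0.3745, 0.0053]
ee_rot: [3.141, -0.0, 0.761]
wrist_force: [-0.9, 1.4, 5.8]
finger_gap: 0.0334
gripper_force: 30.0
```

```bash
python3 - <<'E'
from h import *
go(502.8,166.7,120,43.6)
p,d,c=load("w9"); C=cloud(d,c)*1000; print(C[82,174],C[78,170])
E
```

```text
now [ 443.1 -374.5    5.3] [179.97  -0.    43.62] turn [ 0.03 -0.    0.02] shift [ 416.4 -350.7 -114.7]
[ 461.48034694 -240.67439777   52.93046599] [ 461.6584453  -235.44621217   53.42477085]
```

Call:
{"method": "carry_out", "body": {"motion": [[0,0,0,0,0,-4,0.25],[0,0,0,0,0,-16,0.25],[0,0,0,0,0,-30,0.25],[0,0,0,0,0,-35,0.25],[0,0,0,10,-8.4,-30,0.25],[0,0,0,25,-21,0,0.25],[0,0,0,28,-23.6,0,0.25],[0,0,0,28,-23.6,0,0.25],[0,0,0,28,-23.6,0,0.25],[0,0,0,28,-23.6,0,0.25]]}}

```text
clock: 25.6
tcp_pos: [0.4636, -0.1816, 0.1201]
ee_rot: [3.142, -0.0, 0.761]
wrist_force: [0.3, 0.4, 0.1]
finger_gap: 0.0338
gripper_force: 30.0
```

Call:
{"method": "carry_out", "body": {"motion": [[0,0,0,28,-23.6,0,0.25],[0,0,0,28,-23.6,0,0.25],[0,0,0,28,-23.6,0,0.25],[0,0,0,28,-23.6,0,0.25],[0,0,0,28,-23.6,0,0.25],[0,0,0,28,-23.6,0,0.25],[0,0,0,20,-17,0,0.25],[0,0,0,5,-4,0,0.25],[0,0,0,0,0,0,0.25],[0,0,0,0,0,0,0.25]]}}

```text
clock: 26.43
tcp_pos: [0.4911, 0.0673, 0.1198]
ee_rot: [-3.142, 0.001, 0.763]
wrist_force: [0.1, 0.3, -0.5]
finger_gap: 0.0336
gripper_force: 30.0
```

```bash
python3 - <<'E'
from h import *
p,d,c=shot("wrist","w10"); s=manip.observe(); t=s["tcp_pos"]*1000
go(502.8,166.7,29.3,43.6)
top(d,c,t[0],t[1],t[2]-5.3+12,30)
top(d,c,502.8,166.7,24,45)
E
```

```text
now [491.1  66.7 119.8] [-1.7999e+02  4.0000e-02  4.3620e+01] turn [-0.01  0.04  0.02] shift [ 77.4 -64.3  90.5]
n 2740 mean [492.1  69. ] circ ((498.1209716796875, 73.27305603027344), 28.17601203918457) rect ((494.79949951171875, 66.58576202392578), (34.481346130371094, 52.85272216796875), 63.587120056152344)
n 3879 mean [503.1 166.8] circ ((502.5016174316406, 166.7000274658203), 30.03805923461914) rect ((502.43280029296875, 166.60556030273438), (59.08427047729492, 59.22599411010742), 0.975985586643219)
```

View pics/w10.png

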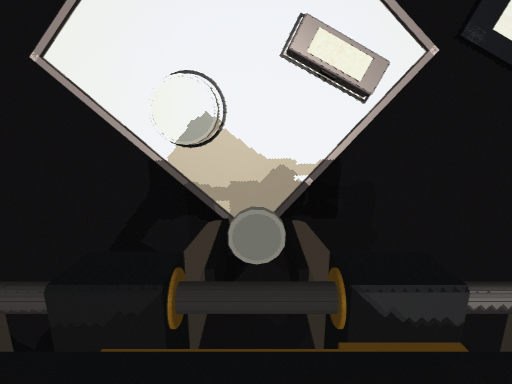

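The small dish is held at (257,237). The large dish at (188,108) sits inside its circle, and the case at (335,57) is within its outline.

Call:
{"method": "carry_out", "body": {"motion": [[0,0,0,15,-12.6,0,0.25],[0,0,0,25,-21,0,0.25],[0,0,0,25,-21,0,0.25],[0,0,0,11.5,-9.6,0,0.25],[0,0,0,0,0,20,0.25],[0,0,0,0,0,25,0.25],[0,0,0,0,0,20,0.25],[0,0,0,0,0,10,0.25],[0,0,0,0,0,0,0.25],[0,0,0,0,0,0,0.25]]}}

```text
clock: 27.32
tcp_pos: [0.5026, 0.1659, 0.0449]
ee_rot: [-3.141, 0.001, 0.76]
wrist_force: [-0.3, 0.5, -0.5]
finger_gap: 0.0336
gripper_force: 30.0
```

```bash
python3 - <<'E'
from h import *
go(502.1,166.1,29.3,43.6)
E
```

```text
now [502.6 165.9  44.9] [-1.7998e+02  5.0000e-02  4.3550e+01] turn [-0.02  0.05 -0.05] shift [-0.2 -0.5 15.6]
```

Call:
{"method": "carry_out", "body": {"motion": [[0,0,0,-0.2,-0.5,8,0.25],[0,0,0,0,0,4,0.25],[0,0,0,0,0,1.5,0.25],[0,0,0,0,0,0,0.25],[0,0,0,0,0,0,0.25]]}}

```text
clock: 27.73
tcp_pos: [0.5021, 0.1672, 0.0316]
ee_rot: [3.141, -0.0, 0.762]
wrist_force: [-1.9, -0.0, -0.1]
finger_gap: 0.0334
gripper_force: 30.0
```

Call:
{"method": "carry_out", "body": {"motion": [[0,0,0,0,0,1,0.25],[0,0,0,0,0,0,0.25],[0,0,0,0,0,0,0.25]]}}

```text
clock: 27.98
tcp_pos: [0.5021, 0.1672, 0.0305]
ee_rot: [3.142, -0.0, 0.762]
wrist_force: [-0.3, 0.5, -0.1]
finger_gap: 0.0338
gripper_force: 30.0
```

Call:
{"method": "carry_out", "body": {"motion": [[0,0,0,0,0,0.8,0.25],[0,0,0,0,0,0,0.25],[0,0,0,0,0,0,0.25]]}}

```text
clock: 28.23
tcp_pos: [0.502, 0.1671, 0.0296]
ee_rot: [-3.142, 0.0, 0.761]
wrist_force: [-0.0, 0.6, -0.4]
finger_gap: 0.0334
gripper_force: 30.0
```

Call:
{"method": "carry_out", "body": {"motion": [[0,0,0,0,0,0.6,0.25],[0,0,0,0,0,0,0.25],[0,0,0,0,0,0,0.25]]}}

```text
clock: 28.48
tcp_pos: [0.5021, 0.1672, 0.0293]
ee_rot: [3.142, -0.0, 0.761]
wrist_force: [-2.3, -1.2, 4.7]
finger_gap: 0.0337
gripper_force: 30.0
```

Call:
{"method": "carry_out", "body": {"motion": [[0,0,0,0,0,0.4,0.25],[0,0,0,0,0,0,0.25],[0,0,0,0,0,0,0.25]]}}

```text
clock: 28.73
tcp_pos: [0.5021, 0.1672, 0.0293]
ee_rot: [3.142, -0.0, 0.761]
wrist_force: [-2.3, -1.4, 9.9]
finger_gap: 0.0336
gripper_force: 30.0
```

Call:
{"method": "carry_out", "body": {"motion": [[0,0,0,0,0,-0.5,0.25],[0,0,0,0,0,0,0.5],[0,0,0,0,0,0,0.6],[0,0,0,0,0,0,0.6],[0,0,0,0,0,0,0.6],[0,0,0,0,0,-15,0.6],[0,0,0,0,0,-35,0.6],[0,0,0,0,0,-35,0.7],[0,0,0,0,0,-35,0.8],[0,0,0,0,0,-35,1]]}}

```text
clock: 29.57
tcp_pos: [0.5016, 0.167, 0.1856]
ee_rot: [-3.141, 0.0, 0.761]
wrist_force: [0.4, 0.7, -0.6]
finger_gap: 0.073
gripper_force: 0.0
```

Call:
{"method": "carry_out", "body": {"motion": [[0,0,6,0,0,-20,1],[0,0,6,0,0,0,1],[0,0,0,0,0,0,1],[0,0,0,0,0,0,1]]}}

```text
clock: 29.9
tcp_pos: [0.5017, 0.167, 0.2038]
ee_rot: [-3.142, 0.0, 0.555]
wrist_force: [0.6, 0.2, 0.1]
finger_gap: 0.0917
gripper_force: 0.0
```

```bash
python3 - <<'E'
from h import *
p,d,c=shot("wrist","w11"); go(461.5,-235,200,31.5)
top(d,c,502.7,166.7,36,30); top(d,c,502.7,166.7,24,45);top(d,c,619.7,238.5,42,40)
E
```

```text
now [501.4 167.  203.3] [-1.7998e+02  8.0000e-02  3.1830e+01] turn [-0.02  0.08  0.33] shift [-244.   321.9    3.3]
n 691 mean [502.7 168.2] circ ((502.46337890625, 168.11563110351562), 17.351613998413086) rect ((502.4678039550781, 168.1106719970703), (34.04563903808594, 33.73294448852539), 32.73794937133789)
n 1206 mean [504.3 166.8] circ ((502.6239013671875, 166.6269073486328), 29.913101196289062) rect ((502.76275634765625, 166.66476440429688), (58.92171096801758, 58.61249923706055), 56.75722885131836)
n 1323 mean [619.4 238.4] circ ((619.19287109375, 238.48040771484375), 24.54819679260254) rect ((619.6245727539062, 238.49667358398438), (36.35129165649414, 36.01615524291992), 8.917688369750977)
```

View pics/w11.png

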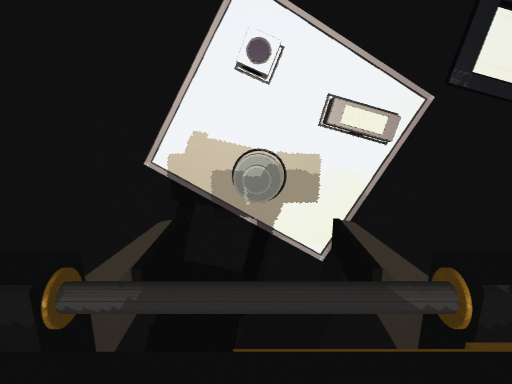

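Small dish (257,180) sits within 1.5 mm of the large one's centre, and the cube at (259,53) and case at (362,119) are in their outlines. Objective next.

Call:
{"method": "carry_out", "body": {"motion": [[0,0,0,-22.2,29.3,0,1],[0,0,0,-22.2,29.3,0,1],[0,0,0,-22.2,29.3,0,1],[0,0,0,-22.2,29.3,0,1],[0,0,0,-22.2,29.3,0,1],[0,0,0,-22.2,29.3,0,1],[0,0,0,-22.2,29.3,0,1],[0,0,0,-22.2,29.3,0,1],[0,0,0,-22.2,29.3,0,1],[0,0,0,-22.2,29.3,0,1]]}}

```text
clock: 30.78
tcp_pos: [0.4655, -0.2003, 0.2029]
ee_rot: [-3.14, 0.001, 0.555]
wrist_force: [0.7, 0.3, -0.2]
finger_gap: 0.0918
gripper_force: 0.0
```

Call:
{"method": "carry_out", "body": {"motion": [[0,0,0,-22.2,29.3,0,1],[0,0,0,0,0,0,1],[0,0,0,0,0,0,1],[0,0,0,0,0,0,1]]}}

```text
clock: 31.12
tcp_pos: [0.4624, -0.2348, 0.203]
ee_rot: [-3.139, 0.001, 0.553]
wrist_force: [-0.3, 0.2, 0.3]
finger_gap: 0.0918
gripper_force: 0.0
```

```bash
python3 - <<'E'
from h import *
p,d,c=shot("wrist","w12"); go(461.5,-235,4,31.5)
top(d,c,461.5,-235,52,30); top(d,c,461.5,-235,46,30,2); top(d,c,461.5,-235,32,30,2)
E
```

```text
now [ 462.7 -234.3  203.3] [-1.799e+02  4.000e-02  3.171e+01] turn [-0.1   0.04  0.21] shift [ -1.4  -0.  199.3]
n 247 mean [ 458.2 -231.9] circ ((457.9715270996094, -232.1136474609375), 9.86751651763916) rect ((458.2818908691406, -232.44387817382812), (19.21895408630371, 18.83563232421875), 31.098529815673828)
n 190 mean [ 459.6 -231.4] circ ((458.0012512207031, -232.13758850097656), 13.656712532043457) rect ((457.99871826171875, -232.53627014160156), (26.742717742919922, 25.984962463378906), 31.53072166442871)
n 64 mean [ 465.3 -228.1] circ ((458.0914001464844, -231.84310913085938), 15.704961776733398) rect ((461.1753845214844, -229.56703186035156), (23.217313766479492, 30.669416427612305), 34.82303237915039)
```

Call:
{"method": "carry_out", "body": {"motion": [[0,0,0.2,-2.8,-4.2,20,1],[0,0,0,0,0,35,1],[0,0,0,0,0,35,1],[0,0,0,0,0,35,1],[0,0,0,0,0,35,1],[0,0,0,0,0,20,1],[0,0,0,0,0,14,0.7],[0,0,0,0,0,4,0.7],[0,0,0,0,0,0,0.5],[0,0,0,0,0,0,0.5]]}}

```text
clock: 32.0
tcp_pos: [0.459, -0.2326, 0.0066]
ee_rot: [3.141, -0.0, 0.55]
wrist_force: [-0.7, -1.2, 0.8]
finger_gap: 0.0674
gripper_force: 0.0
```

Call:
{"method": "carry_out", "body": {"motion": [[0,0,0,0,0,0,0.2],[0,0,0,0,0,0,0.2],[0,0,0,0,0,0,0.2],[0,0,0,0,0,0,0.2],[0,0,0,0,0,0,0.2],[0,0,0,0,0,0,0.2],[0,0,0,0,0,0,0.2],[0,0,0,0,0,0,0.2]]}}

```text
clock: 32.67
tcp_pos: [0.4586, -0.2333, 0.0064]
ee_rot: [3.141, -0.0, 0.548]
wrist_force: [-1.5, 0.8, 6.3]
finger_gap: 0.0307
gripper_force: 30.0
```

```bash
python3 - <<'E'
from h import *
go(561.2,202.6,120,31.5)
E
```

```text
now [ 458.6 -233.3    6.4] [ 1.7999e+02 -1.0000e-02  3.1420e+01] turn [ 0.01 -0.01 -0.08] shift [ 315.2 -318.1 -113.6]
```

Call:
{"method": "carry_out", "body": {"motion": [[0,0,0,0,0,-4,0.2],[0,0,0,0,0,-20,0.2],[0,0,0,0,0,-30,0.2],[0,0,0,0,0,-35,0.2],[0,0,0,12,-12.1,-25,0.2],[0,0,0,24,-24.2,0,0.2],[0,0,0,25,-25.2,0,0.2],[0,0,0,25,-25.2,0,0.2],[0,0,0,25,-25.2,0,0.2],[0,0,0,25,-25.2,0,0.2]]}}

```text
clock: 33.5
tcp_pos: [0.503, -0.0438, 0.1203]
ee_rot: [3.141, -0.0, 0.548]
wrist_force: [-0.2, -1.3, -0.4]
finger_gap: 0.0308
gripper_force: 30.0
```

Call:
{"method": "carry_out", "body": {"motion": [[0,0,0,25,-25.2,0,0.2],[0,0,0,25,-25.2,0,0.2],[0,0,0,25,-25.2,0,0.2],[0,0,0,25,-25.2,0,0.2],[0,0,0,25,-25.2,0,0.2],[0,0,0,25,-25.2,0,0.2],[0,0,0,20,-20.2,0,0.2],[0,0,0,9,-9.3,0,0.2],[0,0,0,0,0,0,0.2],[0,0,0,0,0,0,0.2]]}}

```text
clock: 34.33
tcp_pos: [0.5611, 0.2019, 0.1197]
ee_rot: [3.141, 0.001, 0.55]
wrist_force: [0.3, -0.1, -1.1]
finger_gap: 0.0308
gripper_force: 30.0
```

```bash
python3 - <<'E'
from h import *
go(561.1,202.5,14.4,31.5)
E
```

```text
now [561.1 201.9 119.7] [1.7999e+02 7.0000e-02 3.1500e+01] turn [0.01 0.07 0.  ] shift [  0.3  -0.5 105.3]
```

Call:
{"method": "carry_out", "body": {"motion": [[0,0,0,0.3,-0.5,15,0.2],[0,0,0,0,0,25,0.2],[0,0,0,0,0,25,0.2],[0,0,0,0,0,20,0.2],[0,0,0,0,0,10,0.2],[0,0,0,0,0,6,0.2],[0,0,0,0,0,2,0.2],[0,0,0,0,0,0,0.2],[0,0,0,0,0,0,0.2]]}}

```text
clock: 35.08
tcp_pos: [0.5623, 0.2027, 0.0181]
ee_rot: [3.141, -0.001, 0.548]
wrist_force: [-0.3, -0.3, -1.7]
finger_gap: 0.0308
gripper_force: 30.0
```

Call:
{"method": "carry_out", "body": {"motion": [[0,0,0,0,0,1,0.2],[0,0,0,0,0,0,0.2],[0,0,0,0,0,0,0.2]]}}

```text
clock: 35.33
tcp_pos: [0.5619, 0.203, 0.0167]
ee_rot: [3.141, -0.001, 0.549]
wrist_force: [0.3, -0.3, -1.4]
finger_gap: 0.031
gripper_force: 30.0
```

Call:
{"method": "carry_out", "body": {"motion": [[0,0,0,0,0,0.8,0.2],[0,0,0,0,0,0,0.2],[0,0,0,0,0,0,0.2]]}}

```text
clock: 35.58
tcp_pos: [0.5616, 0.2028, 0.0153]
ee_rot: [-3.142, 0.0, 0.549]
wrist_force: [-0.1, -0.2, -0.6]
finger_gap: 0.0304
gripper_force: 30.0
```

Call:
{"method": "carry_out", "body": {"motion": [[0,0,0,-0.4,0,0.8,0.2],[0,0,0,0,0,0,0.2],[0,0,0,0,0,0,0.2]]}}

```text
clock: 35.83
tcp_pos: [0.5613, 0.2026, 0.0145]
ee_rot: [-3.142, -0.0, 0.548]
wrist_force: [-0.3, 1.1, -0.5]
finger_gap: 0.0309
gripper_force: 30.0
```

Call:
{"method": "carry_out", "body": {"motion": [[0,0,0,0,0,0.5,0.2],[0,0,0,0,0,0,0.2],[0,0,0,0,0,0,0.2]]}}

```text
clock: 36.08
tcp_pos: [0.5614, 0.2026, 0.0145]
ee_rot: [-3.142, -0.0, 0.548]
wrist_force: [-1.5, 0.2, 4.6]
finger_gap: 0.0308
gripper_force: 30.0
```

Call:
{"method": "carry_out", "body": {"motion": [[0,0,0,0,0,0,0.35],[0,0,0,0,0,0,0.5],[0,0,0,0,0,0,0.55],[0,0,0,0,0,0,0.55],[0,0,0,0,0,0,0.55],[0,0,0,0,0,-15,0.55],[0,0,0,0,0,-35,0.55],[0,0,0,0,0,-35,0.6],[0,0,0,0,0,-35,0.8],[0,0,0,0,0,-35,1]]}}

```text
clock: 36.92
tcp_pos: [0.5609, 0.2024, 0.1705]
ee_rot: [-3.142, 0.0, 0.548]
wrist_force: [1.2, 0.6, -0.2]
finger_gap: 0.0662
gripper_force: 0.0
```

Call:
{"method": "carry_out", "body": {"motion": [[0,0,0,-20,0,-35,1],[0,0,0,-30,0,-15,1],[0,0,0,0,0,0,1],[0,0,0,0,0,0,1],[0,0,0,0,0,0,1]]}}

```text
clock: 37.33
tcp_pos: [0.5188, 0.1766, 0.2186]
ee_rot: [3.142, -0.0, 0.548]
wrist_force: [0.2, 0.7, -0.0]
finger_gap: 0.0919
gripper_force: 0.0
```

```bash
python3 - <<'E'
from h import *
p,d,c=shot("wrist","w13")
for x,y,z,r in [(502.5,168,36,30),(502.7,166.7,24,45),(619.7,238.5,42,40),(623.1,101.2,30,55),(561.2,202.6,60,25),(561.2,202.6,54,25)]: top(d,c,x,y,z,r,2.5)
a=p[:230,100:470,::-1]; cv2.imwrite("pics/final.png",cv2.resize(a,None,fx=2.1,fy=2.1,interpolation=cv2.INTER_CUBIC))
for s,r in [((512,0),1)]: pass
E
```

```text
n 607 mean [502.9 168.3] circ ((502.65234375, 168.03758239746094), 17.254514694213867) rect ((502.7188415527344, 168.13478088378906), (33.311283111572266, 33.50369644165039), 72.53533935546875)
n 1072 mean [504.6 167. ] circ ((502.31842041015625, 166.68824768066406), 30.059064865112305) rect ((502.7251892089844, 166.67539978027344), (59.186195373535156, 58.302249908447266), 32.09352493286133)
n 1129 mean [619.6 238.5] circ ((619.4664306640625, 238.470458984375), 24.47242546081543) rect ((619.6217651367188, 238.5237274169922), (36.1898193359375, 35.85993957519531), 8.959808349609375)
n 1706 mean [623.4 102.4] circ ((624.252197265625, 101.4161148071289), 41.87257766723633) rect ((623.17138671875, 101.6102294921875), (30.60992431640625, 80.0691146850586), 16.670730590820312)
n 251 mean [561.1 203.1] circ ((561.1634521484375, 203.23495483398438), 9.71859073638916) rect ((561.0352783203125, 202.9877166748047), (18.269989013671875, 18.523820877075195), 31.25949478149414)
n 222 mean [561.5 203.4] circ ((560.9815063476562, 202.9911651611328), 13.630814552307129) rect ((561.1079711914062, 203.0624542236328), (26.344356536865234, 25.7280216217041), 31.889217376708984)
```

View pics/final.png

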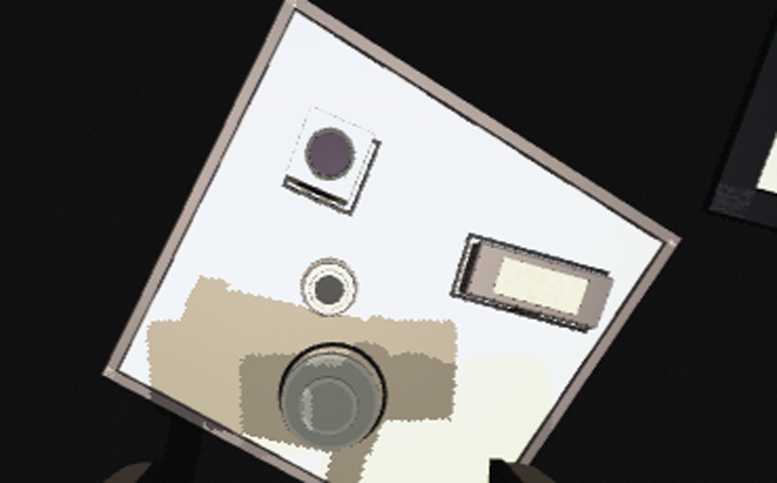

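The final view shows the dish stack at (332,397) in its circle, the objective upright at (328,287) midway, the cube at (330,155) in its square and the case at (532,282) in its rectangle. Measured errors are all within about 1.5 mm, so I'm handing in.

```bash
python3 -c "
from cell import manip
print(manip.finish_job())"
```

```text
the job is handed in; nothing more can be done
None
```

The imaging tray is set out to its template and handed in at about 37 s of the 128 s allowed, with each item measured within about 1.5 mm of its intended position and nothing dropped; the judge returned no score.

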